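# Angle a tube past the clamp post into the fit-up bay

## Robot

A 7-joint arm with a two-finger parallel gripper is mounted at the origin on the work surface. World frame = base frame: x ahead of the robot, y to its left, z up, the work surface at z = 0. Lengths are in mm, angles in degrees, forces in N, time in s.
With the tool pointing down it reaches from about 400 to 850 mm from the base axis. Payload 6.9 kg.
Tool frame: the origin (TCP) lies midway between the tips of the shut fingers; the grasp point (between the pads) lies 19 mm behind it; z points along the fingers, x is the direction in which the jaws open and shut, and the axes are right-handed (so a half turn about z gives the same grasp; the last joint's range is limited). The gripper opens to 85 mm and grips with 20 to 120 N. Pads are 22 mm wide; open, the fingers measure 114 mm over their backs; the gripper's body (76 mm by 85 mm) begins 54 mm behind the grasp point. The pads swing forward as they close: fully open they stand 13 mm farther back than shut.
Start: joints at [74.169, 29.078, -13.613, 85.955, 7.202, 65.827, -8.869], TCP at [232.84, -579.997, 231.275] pointing down, gripper open.
Joint ranges: [-176.47, 176.47], [-13.61, 117.27], [-81.72, 77.17], [0.22, 143.17], [-87.28, 267.28], [10, 112.55], [-165.47, 165.47]. Speed limits (degrees/s): [136.94, 136.94, 180, 180, 180, 180, 180].

## Interface

Orientations are given as [roll, pitch, yaw] about the fixed x, y, z axes, in that order (R = Rz(yaw) Ry(pitch) Rx(roll)).
In Python, from rig import arm gives the robot as it stands.
- The arm moves only by the tool send_rows, never from a script. Its argument "commands" is a list of rows, each an object of numbers: "tx", "ty", "tz": the shift along the tool's x, y, z in mm; "turn": the turn about the tool's z in degrees. A call has 1 to 20 rows; each row is the pose to reach, as a shift and turn from the pose commanded when the call began, along the tool's axes at that moment; what a row does not reach only later rows make up. A row lasts 1/8 s, in which the tool goes at most 62.5 mm and 10.7 degrees, less where a joint would pass 70% of its speed; a pose out of reach is approached as far as the arm can. A call with a gripper value outside its range is refused whole. "grip" is the closure, from 0 (fully open) to 1 (shut), set as the call begins (left out, the last holds). The fingers move at their own pace and stop on an object; "grip_force" is the grip in N (left out, the last holds). Time passes only in rows, so rows that repeat a pose let the fingers close. It gives the time, the measured TCP pose, the force and the opening at its end, in the units of the state.
- arm.get_state(): the state, without advancing time (a new reading comes with each control period).
- arm.snapshot(name): name is "scene" or "side" or "wrist"; returns the picture (384x512x3 uint8, red, green, blue); there is no depth.
- arm.camera_params(name): a dict with "mtx" (3x3 intrinsics, pixels), "rvec" (rotation vector, rad) and "tvec" (3), from world to camera coordinates, as OpenCV has them. Camera axes: x right, y down, z forward; pixel columns grow to the right and rows downward; lengths in mm; the calibration is good to about 2 mm. A picture is of the moment at which its call begins: read the wrist's pose just before it. camera_params takes no time and is no camera call; for the wrist camera it gives the pose at the moment of the call.
- arm.close_job(): hands the job in, once; it reports no verdict.
The state is a dict: "clock": time; "joint_pos": joint angles; "qd": joint speeds; "joint_efforts": joint torques, N m; "tool_pos": TCP position; "orientation": TCP orientation; "ft_force": force on the tool from outside, world axes, zero at the start; "wrist_torque": the same for the moment, N m; "opening": finger opening in mm.
Only numpy, scipy, OpenCV 4.12 (cv2) and the standard library are available. Lean on these libraries where they do the work, as an engineer would, in place of code of your own. Each camera call takes 0.05 s, during which the arm holds its last target.

## Task

Push the loose square steel tube along the welding table into the fit-up bay: angle it so that its left end, as seen from the robot, goes in behind the clamp post first, then swing its right end in, until the tube lies flat against the back fence between the two end stops. Only push it: do not lift it off the table or tip it over, and leave the clamp arm, the pipe piece and the hammer where they are.

Things in the scene. Friction and masses are not known exactly. Their poses are not given: they have to be found in the camera images.
- tube: The loose work piece: bare square steel tube, 260 mm long, 30 wide, 30 high, walls 3 mm, open ends, about 0.6 kg, flat on the table before the bay. Origin: centre of underside; y axis along its length to its left end, z up. Slides with dry friction of a few newtons. A push 100 mm from its middle turns it: that end goes 1.1 to 1.2 times the push, the other swings back 0.2 to 0.5 times.
- tube_left (a point): Centre of the tube's left end face (left as seen from the robot, the end nearer the post), 15 mm above its underside.
- tube_right (a point): Centre of the tube's right end face, 15 mm above its underside.
- bay: Fit-up bay, fixed: back fence 330 mm long, 40 high, with two short end stops towards the robot. Origin: table height, middle of the fence face that looks to the robot; that face is x = 0. x points away from the robot, y left along the fence. Stops' inner faces at y = +142.5 and -142.5 mm; they reach out to x = -30, 6 thick, 40 high, each with a 6 mm high foot outside it to y = +/-182.5.
- post: Clamp post, fixed: upright round steel column, 28 mm diameter, 60 mm high, in front of the left part of the bay. Origin on its axis at table height, axes parallel to the bay's. Its axis is 70 to 78 mm in front of the fence face and 62 to 80 mm left of the bay's middle, leaving a passage 56 to 64 mm wide between post and fence.
- clamp_arm: Bystander: loose steel clamp arm lying flat to the left of the bay, about 135 mm long, 42 mm across its round boss, with an upright screw and T-handle 70 mm high. Origin: middle of its underside. Leave alone.
- pipe_piece: Bystander: short round steel pipe standing on end at the left, nearer the robot, 48 mm diameter, 75 mm high. Origin: centre of its underside. Leave alone.
- hammer: Bystander: hammer about 260 mm long lying to the right of the bay, its head the far end. Origin: on the handle's line, underside. Leave alone.
Things that resemble listed ones, but are neither listed nor needed, are in the scene too. Of the things that look like the post, the largest one is meant.

How it is judged (in metres and radians):
On the way:
1. with the tube at an angle to the fence, its left end has gone in past the post, on the fence's side of it (x of tube_left in the frame of post above 0.02 m and y of tube_left in the frame of post above 0 m and angle between the y axis of tube and the y axis of bay, either way round above 0.06 rad), for 0.1 s.
At the end, for the whole second after the job is handed in: The tube lies flat on the table between the two end stops, at rest, its back face within 5 mm of the fence at both ends (x of tube_left in the frame of bay between -0.02 and -0.01 m and x of tube_right in the frame of bay between -0.02 and -0.01 m and y of tube_left in the frame of bay below 0.145 m and y of tube_right in the frame of bay above -0.145 m and height (world z) of tube below 0.004 m and angle between tube's own z axis and vertical below 0.05 rad and linear speed of tube below 0.01 m/s); the robot touches nothing.
It fails at once if the tube is lifted off the table or tipped over (height (world z) of tube above 0.008 m or height (world z) of any of tube_left, tube_right above 0.025 m or angle between tube's own z axis and vertical above 0.2 rad).
It fails at once if the clamp arm, pipe piece or hammer is moved more than 20 mm (distance of any of clamp_arm, pipe_piece, hammer from where it was at the start of the episode above 0.02 m).
It also fails if it takes over 59 s, if anything falls off the work surface, if the arm or the gripper's body presses on something with over 40 N, if the wrist force passes 120 N, or if a joint passes its speed limit or range.

## Working session

There is one attempt and no reset: what is moved stays moved. The work goes in short steps, Python scripts to look and compute and a tool call to move; the robot and the scene stay as the last step left them, time stands still between calls to the robot, and variables do not carry over. Pictures are saved under pics/ and viewed, and the job is handed in when it is done.

Besides the shell and the picture viewer there is one more tool, called after "Request:" as a command line: name --argument value ..., lists and objects as JSON in quotes. send_rows: Moves the arm, as the interface text tells. Its arguments: {"type":"object","properties":{"commands":{"type":"array","items":{"type":"object","properties":{"tx":{"type":"number"},"ty":{"type":"number"},"tz":{"type":"number"},"turn":{"type":"number"}}}},"grip":{"type":"number"},"grip_force":{"type":"number"}},"required":["commands"]}

```bash
ls; mkdir -p pics; python3 - <<'E'
from rig import arm
import cv2
s=arm.get_state()
print(s)
for n in ["scene","side","wrist"]:
    p=arm.camera_params(n); print(n,p)
    im=arm.snapshot(n); cv2.imwrite(f"pics/{n}0.png",im[:,:,::-1])
E
```

```text
pics
{'clock': 0.0, 'joint_pos': array([ 74.16921046,  29.12708606, -13.60923584,  86.01018208,
         7.20346253,  65.82596615,  -8.87062723]), 'qd': array([ 0.07802325, -0.02461424,  0.03959973, -0.03631916, -0.04716921,
        0.1078947 , -0.03829527]), 'joint_efforts': array([-2.37734703e-04, -6.20597506e+01, -2.18660340e+00, -2.49650699e+01,
        1.28353672e-02,  1.18134718e-02,  3.73544353e-06]), 'tool_pos': array([ 232.60093058, -579.55578919,  230.40406781]), 'orientation': array([ 1.79997023e+02,  1.04170140e-01, -6.81239466e+01]), 'ft_force': array([ 0.15651313,  0.37122854, -0.59640319]), 'wrist_torque': array([0.02874929, 0.00608857, 0.0138771 ]), 'opening': 85.18270731105011}
scene {'mtx': array([[459.1078923 ,   0.        , 255.72443474],
       [  0.        , 459.1078923 , 185.54078844],
       [  0.        ,   0.        ,   1.        ]]), 'rvec': array([ 1.83555583,  1.30472048, -0.70438694]), 'tvec': array([-140.43631021, -262.3606978 , 2036.50605371])}
side {'mtx': array([[362.00471286,   0.        , 256.84555269],
       [  0.        , 362.00471286, 194.34048684],
       [  0.        ,   0.        ,   1.        ]]), 'rvec': array([ 0.72084051, -2.71266672,  0.99052511]), 'tvec': array([478.00902346, 243.15062732, 793.92153696])}
wrist {'mtx': array([[298.67878692,   0.        , 256.95837892],
       [  0.        , 298.67878692, 190.09011207],
       [  0.        ,   0.        ,   1.        ]]), 'rvec': array([-2.37776973,  1.60707977,  0.25827507]), 'tvec': array([-623.96615415,  -40.26734024,  381.36429101])}
```

View pics/scene0.png

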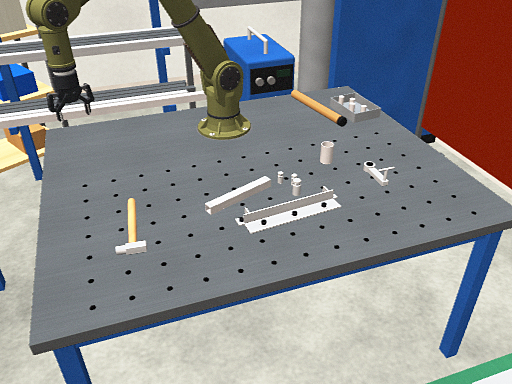

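View pics/side0.png

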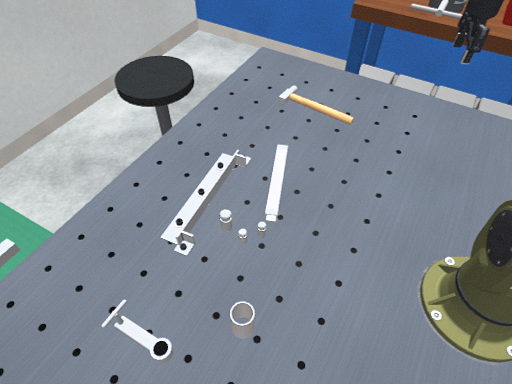

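View pics/wrist0.png

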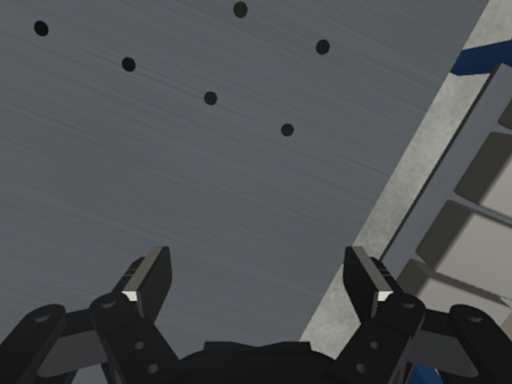

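The side view shows the tube at (278,181), the fence at (205,198), the hammer, the pipe at (242,320) and the clamp arm at (138,335). There are three post-like things: (225,219), (242,236) and (262,229). The one at (225,219) looks largest and nearest the fence, so I'll enlarge it to check.

```bash
cat > h.py <<'E'
import numpy as np, cv2
from rig import arm
def crop(src,u0,v0,u1,v1,k,out):
    im=cv2.imread(src)[v0:v1,u0:u1]
    im=cv2.resize(im,None,fx=k,fy=k,interpolation=cv2.INTER_CUBIC)
    for u in range((u0//20+1)*20,u1,20): cv2.putText(im,str(u),((u-u0)*k,10),0,.35,(0,255,255),1); cv2.line(im,((u-u0)*k,12),((u-u0)*k,18),(0,255,255),1)
    for v in range((v0//20+1)*20,v1,20): cv2.putText(im,str(v),(0,(v-v0)*k),0,.35,(0,255,255),1); cv2.line(im,(24,(v-v0)*k),(30,(v-v0)*k),(0,255,255),1)
    cv2.imwrite(out,im)
def cam(n):
    p=arm.camera_params(n); R=cv2.Rodrigues(np.array(p["rvec"]))[0]; return p["mtx"],R,np.array(p["tvec"]).ravel()
def w(n,u,v,z,c=None):
    K,R,t=c or cam(n)
    d=R.T@np.linalg.solve(K,[u,v,1.]); o=-R.T@t
    return o+d*(z-o[2])/d[2]
def px(n,P,c=None):
    K,R,t=c or cam(n); q=K@(R@np.array(P,float)+t); return q[:2]/q[2]
E
python3 - <<'E'
from h import *
crop("pics/side0.png",155,135,305,260,5,"pics/c1.png")
crop("pics/scene0.png",195,160,355,240,5,"pics/c2.png")
E
```

```text
(no output)
```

View pics/c1.png

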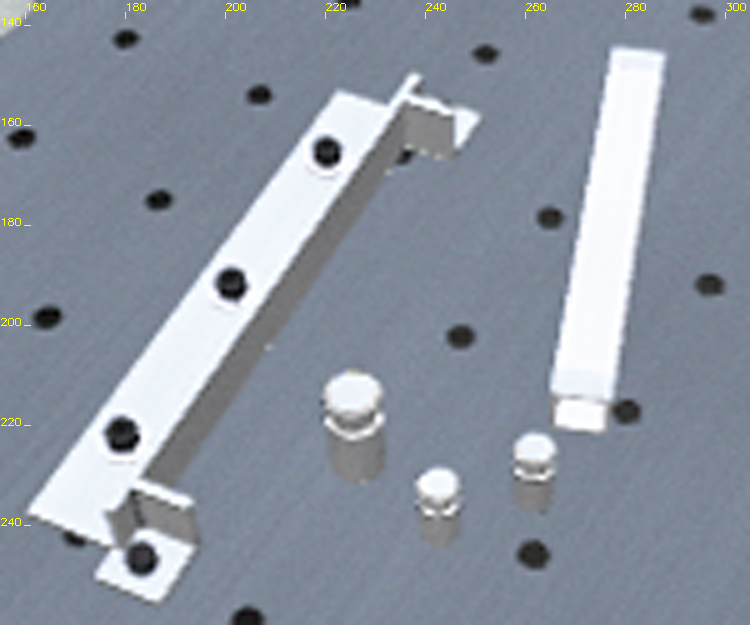

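View pics/c2.png

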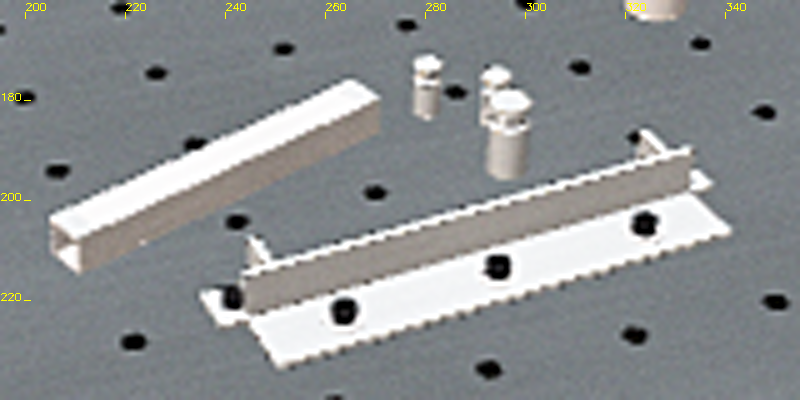

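```bash
python3 - <<'E'
from h import *
c=cam("side"); print("cam",-c[1].T@c[2])
c2=cam("scene"); print("cam",-c2[1].T@c2[2])
def f(l,u,v,z): print(l,w("side",155+u/5-.4,135+v/5-.4,z,c).round(1))
def g(l,u,v,z): print(l,w("scene",195+u/5-.4,160+v/5-.4,z,c2).round(1))
f("L stop top tip",193,502,40); f("L stop/fence top",137,482,40)
f("R stop top tip near",455,110,40);f("R stop/fence top",405,97,40)
f("R stop tip bottom",452,157,0)
f("fence bottom mid",268,347,0); f("fence bottom R",388,172,0)
f("post top c",354,392,60); f("s1 top",438,484,40); f("s2",535,447,40)
f("post bottom",357,476,0);f("s1 bottom",440,543,0);f("s2 bottom",534,510,0)
print("tube top");f("RR",612,47,30);f("RN",664,53,30);f("LF",552,392,30);f("LN",612,402,30);f("LFb",553,425,0);f("LNb",605,432,0)
print("scene");g("RN",52,216,30);g("RF",85,240,30);g("LF",380,97,30);g("LN",352,80,30);g("RFb",82,272,0);g("LFb",379,134,0)
g("postc",512,102,60);g("post bottom",506,178,0);g("s1",496,74,40);g("s2",428,63,40)
g("R fence back top",243,274,40);g("L fence back top",690,150,40);g("Rstop tip",252,238,40);g("Lstop tip",645,132,40)
E
```

```text
cam [263.07738677 521.09020392 759.72465333]
cam [1785.36253364 -457.93914716  915.79733606]
L stop top tip [622.6 177.3  40. ]
L stop/fence top [652.4 181.3  40. ]
R stop top tip near [ 650.8 -113.    40. ]
R stop/fence top [ 680.9 -107.8   40. ]
R stop tip bottom [ 653.7 -113.5    0. ]
fence bottom mid [666.3  57.8   0. ]
fence bottom R [679.7 -84.4   0. ]
post top c [582.8  96.6  60. ]
s1 top [527.4 110.7  40. ]
s2 [497.8  68.7  40. ]
post bottom [580.1 104.1   0. ]
s1 bottom [523.3 117.2   0. ]
s2 bottom [492.6  77.3   0. ]
tube top
RR [ 602.7 -214.9   30. ]
RN [ 573.5 -225.8   30. ]
LF [510.1  28.5  30. ]
LN [480.9  18.9  30. ]
LFb [509.5  26.7   0. ]
LNb [484.1  17.2   0. ]
scene
RN [ 575.1 -225.    30. ]
RF [ 608.  -211.2   30. ]
LF [513.1  28.   30. ]
LN [485.5  17.   30. ]
RFb [ 601.7 -213.4   -0. ]
LFb [515.2  26.8   0. ]
postc [592.2  94.   60. ]
post bottom [595.8  90.7  -0. ]
s1 [527.1 110.5  40. ]
s2 [497.2  70.5  40. ]
R fence back top [ 689.1 -129.5   40. ]
L fence back top [659.  196.4  40. ]
Rstop tip [ 655.  -112.6   40. ]
Lstop tip [629.2 177.5  40. ]
```

The crops confirm it: the object at side (225,219) / scene (296,188) is clearly the largest and sits about 74 mm in front of the fence, so it's the post. The two smaller ones are decoys.

My estimates in the world frame:

| Item | Position (mm) | Yaw (deg) |
|---|---|---|
| Bay | (668.5, 32.3) | 5.3 |
| Post | about (587, 95) | – |
| Tube centre | (543.6, -98) | 20.8 |

First I'll move above the robot side of the tube's left part, with the gripper shut.

Request:
send_rows --commands '[{"tx":-432,"ty":-405,"turn":-55},{"tx":-432,"ty":-405,"turn":-55},{"tx":-432,"ty":-405,"turn":-55},{"tx":-432,"ty":-405,"turn":-55},{"tx":-432,"ty":-405,"turn":-55},{"tx":-432,"ty":-405,"turn":-55},{"tx":-432,"ty":-405,"turn":-55},{"tx":-432,"ty":-405,"turn":-55},{"tx":-432,"ty":-405,"turn":-55},{"tx":-432,"ty":-405,"turn":-55},{"tx":-432,"ty":-405,"turn":-55},{"tx":-432,"ty":-405,"turn":-55},{"tx":-432,"ty":-405,"turn":-55},{"tx":-432,"ty":-405,"turn":-55},{"tx":-432,"ty":-405,"turn":-55}]' --grip 1 --grip_force 60

```text
schema error: expected keys tx, ty, tz, turn
```

Request:
send_rows --commands '[{"tx":-432,"ty":-405,"tz":0,"turn":-55},{"tx":-432,"ty":-405,"tz":0,"turn":-55},{"tx":-432,"ty":-405,"tz":0,"turn":-55},{"tx":-432,"ty":-405,"tz":0,"turn":-55},{"tx":-432,"ty":-405,"tz":0,"turn":-55},{"tx":-432,"ty":-405,"tz":0,"turn":-55},{"tx":-432,"ty":-405,"tz":0,"turn":-55},{"tx":-432,"ty":-405,"tz":0,"turn":-55},{"tx":-432,"ty":-405,"tz":0,"turn":-55},{"tx":-432,"ty":-405,"tz":0,"turn":-55},{"tx":-432,"ty":-405,"tz":0,"turn":-55},{"tx":-432,"ty":-405,"tz":0,"turn":-55},{"tx":-432,"ty":-405,"tz":0,"turn":-55},{"tx":-432,"ty":-405,"tz":0,"turn":-55},{"tx":-432,"ty":-405,"tz":0,"turn":-55}]' --grip 1 --grip_force 60

```text
clock: 2.02
tool_pos: [447.6, -28.8, 231.3]
orientation: [180.0, -0.0, -13.2]
ft_force: [0.8, -0.7, -0.1]
opening: -0.0
```

Now I'll take a wrist view from above.

```bash
cat > snap.py <<'E'
import sys
from h import *
n,o=sys.argv[1],sys.argv[2]
c=cam(n); im=arm.snapshot(n); cv2.imwrite(f"pics/{o}.png",im[:,:,::-1]); np.save(f"pics/{o}.npy",np.array(c,dtype=object),allow_pickle=True)
if len(sys.argv)>3:
    a=list(map(int,sys.argv[3:8])); crop(f"pics/{o}.png",*a,f"pics/{o}c.png")
print({k:np.round(v,1) for k,v in arm.get_state().items() if k in("clock","tool_pos","orientation","ft_force")})
E
python3 snap.py wrist w1 0 0 512 384 1
```

```text
Traceback (most recent call last):
  File "snap.py", line 4, in <module>
    c=cam(n); im=arm.snapshot(n); cv2.imwrite(f"pics/{o}.png",im[:,:,::-1]); np.save(f"pics/{o}.npy",np.array(c,dtype=object),allow_pickle=True)
                                                                                                     ~~~~~~~~^^^^^^^^^^^^^^^^
ValueError: could not broadcast input array from shape (3,3) into shape (3,)
```

```bash
sed -i 's/np.save(.*$/np.savez(f"pics\/{o}.npz",*c)/' snap.py
cat >> h.py <<'E'
def ld(o):
    z=np.load(f"pics/{o}.npz"); return z["arr_0"],z["arr_1"],z["arr_2"]
E
python3 snap.py wrist w1 0 0 512 384 1
```

```text
{'clock': np.float64(2.1), 'tool_pos': array([447.7, -28.5, 231.3]), 'orientation': array([180. ,  -0. , -13.2]), 'ft_force': array([-0.1,  0.5,  0.2])}
```

View pics/w1.png

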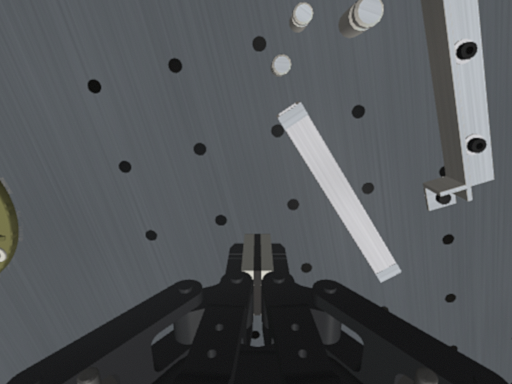

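```bash
python3 - <<'E'
from h import *
c=ld("w1")
for l,u,v,z in [("LN",279,118,30),("LF",300,103,30),("RN",379,281,30),("RF",401,270,30),("post",370,11,60),("fence bot R",466,184,0),("fence bot",442,60,0),("Rstop tip top",427,186,40),("fingertip",258,234,0)]:
    print(l,w("",u,v,z,c).round(1))
E
```

```text
LN [484.2  17.1  30. ]
LF [510.2  27.7  30. ]
RN [ 571.3 -223.1   30. ]
RF [ 601.5 -212.7   30. ]
post [584.6  95.3  60. ]
fence bot R [ 706.9 -124.     0. ]
fence bot [682.4  35.4   0. ]
Rstop tip top [636.7 -97.6  40. ]
fingertip [ 425.2 -132.4    0. ]
```

The wrist view agrees with the table: tube centre (542,-98), yaw 20.6, post (585,95). Next I'll lower to z≈9 and push the left part forward, stopping short so I can check.

Request:
send_rows --commands '[{"tx":0,"ty":0,"tz":60,"turn":0},{"tx":0,"ty":0,"tz":120,"turn":0},{"tx":0,"ty":0,"tz":170,"turn":0},{"tx":0,"ty":0,"tz":205,"turn":0},{"tx":0,"ty":0,"tz":222,"turn":0},{"tx":0,"ty":0,"tz":222,"turn":0},{"tx":10,"ty":-6,"tz":222,"turn":0},{"tx":20,"ty":-12,"tz":222,"turn":0},{"tx":28,"ty":-17,"tz":222,"turn":0},{"tx":36,"ty":-22,"tz":222,"turn":0},{"tx":44,"ty":-26,"tz":222,"turn":0},{"tx":52,"ty":-30,"tz":222,"turn":0},{"tx":60,"ty":-35,"tz":222,"turn":0},{"tx":68,"ty":-39,"tz":222,"turn":0},{"tx":76,"ty":-43,"tz":222,"turn":0},{"tx":84,"ty":-48,"tz":222,"turn":0},{"tx":92,"ty":-52,"tz":222,"turn":0},{"tx":98,"ty":-56,"tz":222,"turn":0},{"tx":98,"ty":-56,"tz":222,"turn":0}]'

```text
clock: 4.5
tool_pos: [557.1, 4.8, 9.4]
orientation: [-179.9, -0.1, -13.1]
ft_force: [-0.1, -0.3, 0.9]
opening: 0.1
```

```bash
python3 snap.py side s2 155 130 305 255 5
```

```text
{'clock': np.float64(4.6), 'tool_pos': array([556.9,   4.8,   9.4]), 'orientation': array([-1.799e+02, -1.000e-01, -1.310e+01]), 'ft_force': array([ 0.5,  0.7, -0.2])}
```

View pics/s2c.png

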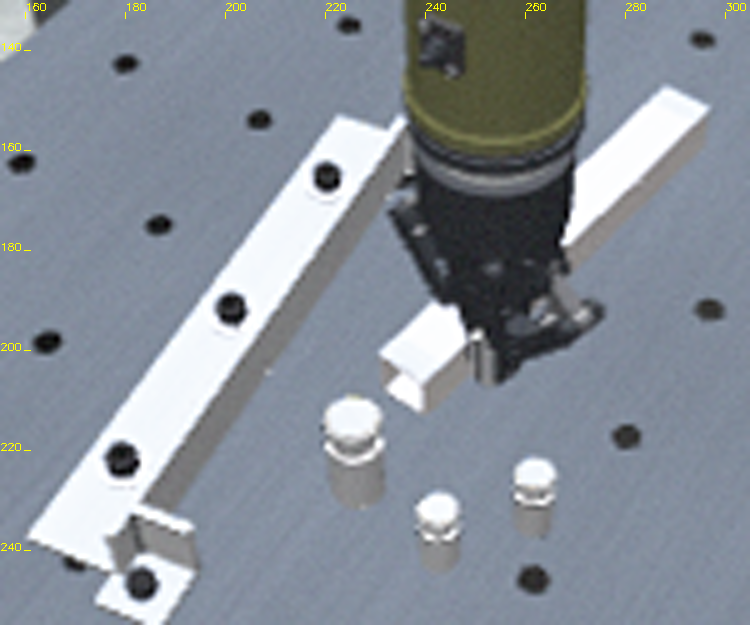

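```bash
cat >> h.py <<'E'
O=np.array([668.5,32.3]); YB=5.3
def bay(P):
    a=np.radians(YB); x=np.array([np.cos(a),np.sin(a)]); y=np.array([-x[1],x[0]]); d=np.array(P)[:2]-O; return np.array([d@x,d@y]).round(1)
def wor(b):
    a=np.radians(YB); x=np.array([np.cos(a),np.sin(a)]); y=np.array([-x[1],x[0]]); return (O+b[0]*x+b[1]*y).round(1)
def tube(n,LF,LN,RF,RN,c=None):
    P=[w(n,*q,30,c)[:2] for q in (LF,LN,RF,RN)]
    for l,p in zip(("LF","LN","RF","RN"),P): print(l,p.round(1),"bay",bay(p))
    L=(P[0]+P[1])/2;R=(P[2]+P[3])/2;d=L-R
    yaw=np.degrees(np.arctan2(-d[0],d[1]));print("L",bay(L),"R",bay(R),"C world",((L+R)/2).round(1),"len",np.linalg.norm(d).round(1),"wyaw",yaw.round(1),"byaw",(yaw-YB).round(1))
E
python3 - <<'E'
from h import *
f=lambda u,v:(155+u/5-.4,130+v/5-.4)
tube("side",f(381,352),f(426,376),f(665,87),f(710,108))
E
```

```text
LF [607.2  35.9] bay [-60.7   9.2]
LN [578.8  37.7] bay [-88.9  13.7]
RF [ 569.5 -219.1] bay [-121.8 -241.2]
RN [ 538.7 -216.2] bay [-152.2 -235.4]
L [-74.8  11.5] R [-137.  -238.3] C world [573.5 -90.4] len 257.4 wyaw -8.7 byaw -14.0
```

The rotation is going well: bay yaw is now -14° and the left end is at bay (-75,11). I'll push a little more, then back off and lift.

Request:
send_rows --commands '[{"tx":6,"ty":-3,"tz":0,"turn":0},{"tx":12,"ty":-6,"tz":0,"turn":0},{"tx":19,"ty":-9,"tz":0,"turn":0},{"tx":19,"ty":-9,"tz":0,"turn":0},{"tx":0,"ty":-4,"tz":0,"turn":0},{"tx":-30,"ty":0,"tz":0,"turn":0},{"tx":-60,"ty":0,"tz":-30,"turn":0},{"tx":-60,"ty":0,"tz":-90,"turn":0},{"tx":-60,"ty":60,"tz":-150,"turn":0},{"tx":-60,"ty":120,"tz":-200,"turn":0},{"tx":-60,"ty":120,"tz":-220,"turn":0},{"tx":-60,"ty":120,"tz":-220,"turn":0}]'

```text
clock: 6.05
tool_pos: [472.2, -101.7, 232.5]
orientation: [180.0, -0.4, -13.4]
ft_force: [-0.0, 0.2, -0.9]
opening: -0.1
```

```bash
python3 snap.py wrist w3 200 0 512 300 2; python3 snap.py side s3 155 130 305 255 5
```

```text
{'clock': np.float64(6.1), 'tool_pos': array([ 471.4, -100.1,  230.7]), 'orientation': array([180. ,  -0.3, -13.3]), 'ft_force': array([-0.4,  0.2, -0.6])}
{'clock': np.float64(6.2), 'tool_pos': array([470.7, -99.1, 229.6]), 'orientation': array([-1.80e+02, -1.00e-01, -1.32e+01]), 'ft_force': array([0. , 0.3, 0. ])}
```

View pics/w3c.png

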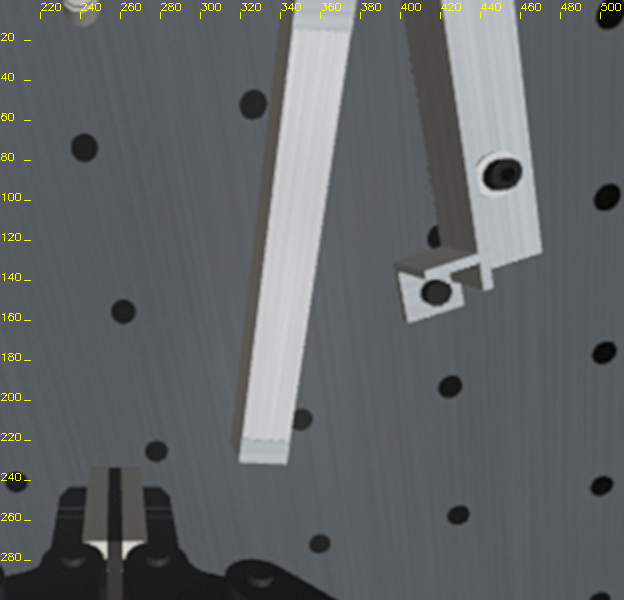

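View pics/s3c.png

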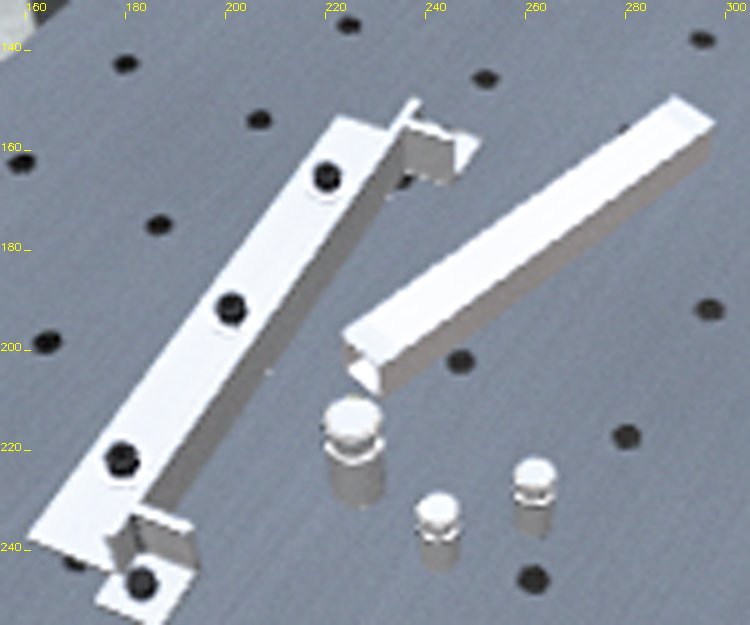

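```bash
python3 - <<'E'
from h import *
f=lambda u,v:(155+u/5-.4,130+v/5-.4)
tube("side",f(343,333),f(382,365),f(673,95),f(715,123))
c=ld("w3"); print(w("",319,231.5,30,c),w("",344,232,30,c))
print("tube axis hammer", w("side",288,92,10),w("side",352,120,10))
E
```

```text
LF [631.2  35. ] bay [-36.9   6.1]
LN [602.1  42.9] bay [-65.1  16.7]
RF [ 562.3 -215.3] bay [-128.6 -236.7]
RN [ 530.7 -206.2] bay [-159.3 -224.8]
L [-51.   11.4] R [-143.9 -230.7] C world [581.6 -85.9] len 259.3 wyaw -15.7 byaw -21.0
[ 530.58850479 -206.85727964   30.        ] [ 561.6081519  -215.08827582   30.        ]
tube axis hammer [ 704.12231269 -496.59760113   10.        ] [ 453.00123205 -462.06191907   10.        ]
```

The tube is now at -21° to the fence, with its left end at bay (-51,11) and lined up with the passage. I'll go to its right end and push along its axis.

Request:
send_rows --commands '[{"tx":30,"ty":45,"tz":0,"turn":2.5},{"tx":65,"ty":90,"tz":0,"turn":2.5},{"tx":97,"ty":137,"tz":0,"turn":2.5},{"tx":97,"ty":137,"tz":0,"turn":2.5},{"tx":97,"ty":137,"tz":60,"turn":2.5},{"tx":97,"ty":137,"tz":120,"turn":2.5},{"tx":97,"ty":137,"tz":170,"turn":2.5},{"tx":97,"ty":137,"tz":205,"turn":2.5},{"tx":97,"ty":137,"tz":220,"turn":2.5},{"tx":97,"ty":137,"tz":220,"turn":2.5},{"tx":97,"ty":137,"tz":220,"turn":2.5}]'

```text
clock: 7.52
tool_pos: [534.6, -254.3, 10.6]
orientation: [-180.0, -0.1, -15.6]
ft_force: [0.5, 0.5, 0.6]
opening: 0.1
```

```bash
python3 snap.py side s4 155 80 335 230 4
```

```text
{'clock': np.float64(7.6), 'tool_pos': array([ 534.6, -254.6,   10.8]), 'orientation': array([ 1.80e+02, -1.00e-01, -1.56e+01]), 'ft_force': array([ 0.7, -0.3, -0.2])}
```

View pics/s4c.png

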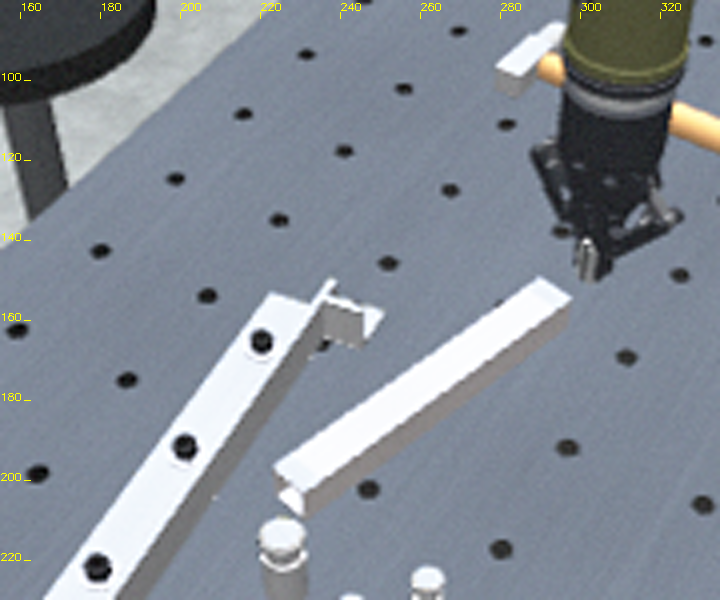

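The fingers are behind the right end face, on its axis. I'll push along the axis.

Request:
send_rows --commands '[{"tx":0,"ty":-10,"tz":0,"turn":0},{"tx":0,"ty":-20,"tz":0,"turn":0},{"tx":0,"ty":-27,"tz":0,"turn":0},{"tx":0,"ty":-34,"tz":0,"turn":0},{"tx":0,"ty":-40,"tz":0,"turn":0},{"tx":0,"ty":-46,"tz":0,"turn":0},{"tx":0,"ty":-52,"tz":0,"turn":0},{"tx":0,"ty":-58,"tz":0,"turn":0},{"tx":0,"ty":-64,"tz":0,"turn":0},{"tx":0,"ty":-70,"tz":0,"turn":0},{"tx":0,"ty":-76,"tz":0,"turn":0},{"tx":0,"ty":-82,"tz":0,"turn":0},{"tx":0,"ty":-82,"tz":0,"turn":0}]'

```text
clock: 9.2
tool_pos: [555.4, -176.5, 9.3]
orientation: [179.9, 0.0, -15.7]
ft_force: [-1.2, -2.6, 2.2]
opening: -0.2
```

```bash
python3 snap.py side s5 155 110 305 250 5
```

```text
{'clock': np.float64(9.2), 'tool_pos': array([ 555.5, -176.5,    9.4]), 'orientation': array([179.9,  -0. , -15.7]), 'ft_force': array([-0.9, -4.1,  1.5])}
```

View pics/s5c.png

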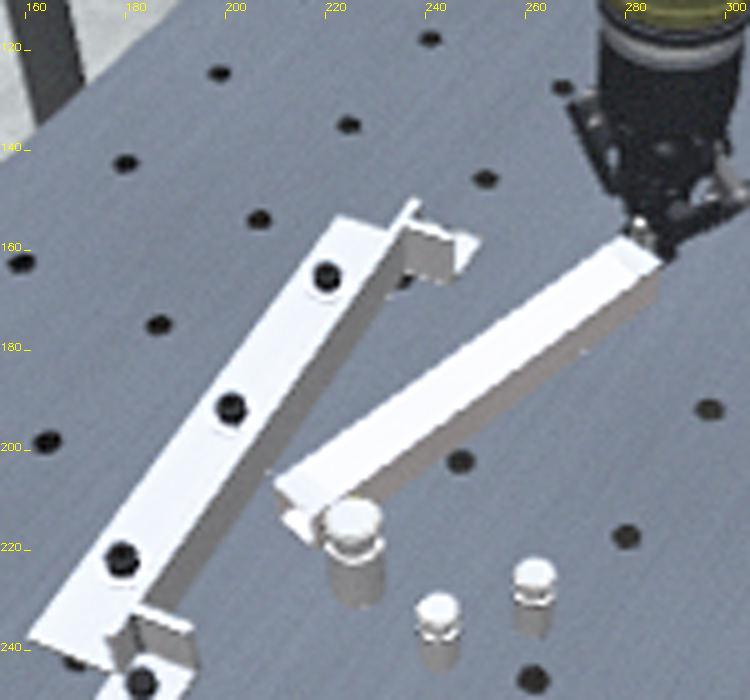

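```bash
python3 - <<'E'
from h import *
f=lambda u,v:(155+u/5-.4,110+v/5-.4)
tube("side",f(274,482),f(313,513),f(618,235),f(661,262))
E
```

```text
LF [644.   79.9] bay [-20.   49.7]
LN [615.7  86.6] bay [-47.5  58.9]
RF [ 574.9 -169. ] bay [-111.8 -191.8]
RN [ 543.6 -161.8] bay [-142.3 -181.7]
L [-33.8  54.3] R [-127.1 -186.8] C world [594.5 -41.1] len 258.5 wyaw -15.9 byaw -21.2
```

Tracking is straight. The left end is at bay (-34,54), with about 45 mm to go before its corner meets the fence. I'll push 40 more.

Request:
send_rows --commands '[{"tx":0,"ty":-6,"tz":0,"turn":0},{"tx":0,"ty":-12,"tz":0,"turn":0},{"tx":0,"ty":-18,"tz":0,"turn":0},{"tx":0,"ty":-24,"tz":0,"turn":0},{"tx":0,"ty":-30,"tz":0,"turn":0},{"tx":0,"ty":-35,"tz":0,"turn":0},{"tx":0,"ty":-40,"tz":0,"turn":0},{"tx":0,"ty":-40,"tz":0,"turn":0}]'

```text
clock: 10.25
tool_pos: [566.2, -137.7, 9.3]
orientation: [180.0, 0.0, -15.7]
ft_force: [-1.6, -4.1, 3.2]
opening: 0.1
```

```bash
python3 snap.py side s6 155 110 305 250 5
```

```text
{'clock': np.float64(10.3), 'tool_pos': array([ 566.2, -137.7,    9.3]), 'orientation': array([180. ,   0. , -15.7]), 'ft_force': array([-0.8, -4.9,  3.2])}
```

View pics/s6c.png

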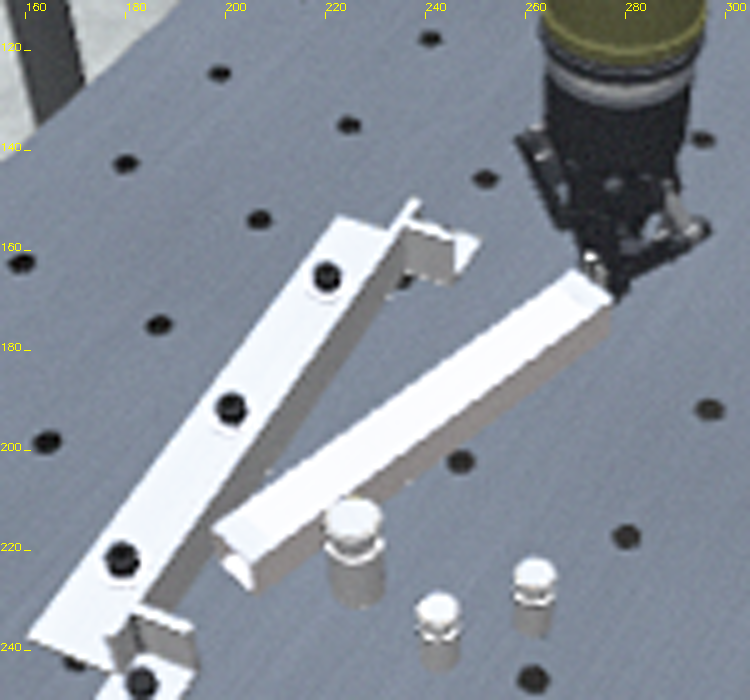

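```bash
python3 - <<'E'
from h import *
f=lambda u,v:(155+u/5-.4,110+v/5-.4)
tube("side",f(212,530),f(252,564),f(572,268),f(613,297))
E
```

```text
LF [653.5 120.7] bay [-6.7 89.4]
LN [624.3 127.9] bay [-35.2  99.3]
RF [ 585.1 -132.1] bay [ -98.2 -156. ]
RN [ 554.5 -123.6] bay [-127.9 -144.7]
L [-21.   94.3] R [-113.1 -150.3] C world [604.4  -1.8] len 261.4 wyaw -15.3 byaw -20.6
```

Milestone pose reached: the left end is at bay (-21,94), past and behind the post, with the tube at 20.6°. Next I'll go round the right end and swing it partly in. The tube still needs to move left by about 30 mm before it is flat.

Request:
send_rows --commands '[{"tx":0,"ty":12,"tz":0,"turn":0},{"tx":0,"ty":30,"tz":0,"turn":0},{"tx":-25,"ty":30,"tz":0,"turn":0},{"tx":-55,"ty":30,"tz":0,"turn":0},{"tx":-55,"ty":0,"tz":0,"turn":0},{"tx":-55,"ty":-25,"tz":0,"turn":0},{"tx":-50,"ty":-25,"tz":0,"turn":0},{"tx":-40,"ty":-29,"tz":0,"turn":0},{"tx":-32,"ty":-32,"tz":0,"turn":0},{"tx":-25,"ty":-35,"tz":0,"turn":0},{"tx":-18,"ty":-37,"tz":0,"turn":0},{"tx":-11,"ty":-40,"tz":0,"turn":0},{"tx":-4,"ty":-43,"tz":0,"turn":0},{"tx":3,"ty":-46,"tz":0,"turn":0},{"tx":10,"ty":-49,"tz":0,"turn":0},{"tx":10,"ty":-49,"tz":0,"turn":0}]'

```text
clock: 12.3
tool_pos: [590.7, -91.9, 9.5]
orientation: [-179.9, -0.1, -15.6]
ft_force: [0.2, 0.2, -0.4]
opening: -0.2
```

```bash
python3 snap.py side s7 155 110 305 250 5
```

```text
{'clock': np.float64(12.4), 'tool_pos': array([590.4, -91.9,   9.5]), 'orientation': array([-1.799e+02, -1.000e-01, -1.560e+01]), 'ft_force': array([-0.4, -0.7, -0.5])}
```

View pics/s7c.png

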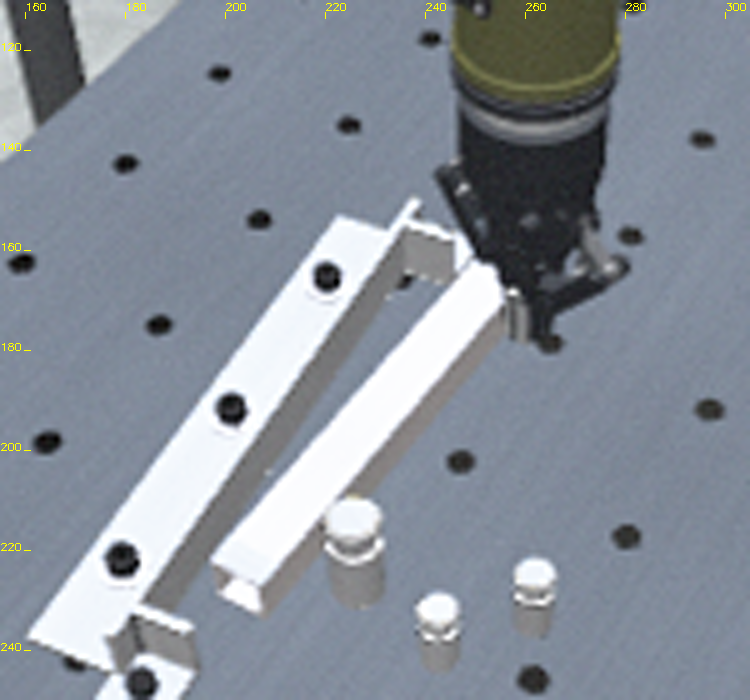

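```bash
python3 - <<'E'
from h import *
f=lambda u,v:(155+u/5-.4,110+v/5-.4)
for u,v in [(212,562),(263,582),(490,320),(505,303),(380,395),(462,285)]: print(u,v,bay(w("side",*f(u,v),30)))
print(bay([590.4,-91.9]))
E
```

```text
212 562 [-16.7 106.4]
263 582 [-45.4 106.4]
490 320 [-72.9 -99.8]
505 303 [ -75.  -115.1]
380 395 [-42.5 -25.5]
462 285 [ -47.3 -117.7]
[ -89.2 -116.5]
```

The tube is at -7.6°, its left end at bay (-31,106) and its right end near (-65,-151). It needs to go about 22 mm left, so I'll line up behind the right end again.

Request:
send_rows --commands '[{"tx":-12,"ty":5,"tz":0,"turn":0},{"tx":-30,"ty":25,"tz":0,"turn":0},{"tx":-30,"ty":50,"tz":0,"turn":0},{"tx":-25,"ty":65,"tz":0,"turn":0},{"tx":0,"ty":65,"tz":0,"turn":-7},{"tx":25,"ty":65,"tz":0,"turn":-13.3},{"tx":42,"ty":58,"tz":0,"turn":-13.3},{"tx":42,"ty":56,"tz":0,"turn":-13.3},{"tx":42,"ty":56,"tz":0,"turn":-13.3}]'

```text
clock: 13.48
tool_pos: [613.8, -157.4, 9.1]
orientation: [-180.0, 0.0, -2.3]
ft_force: [0.2, 0.2, -0.5]
opening: 0.1
```

```bash
python3 snap.py side s8 155 110 305 250 5; python3 snap.py wrist w8 200 50 512 350 2
```

```text
{'clock': np.float64(13.5), 'tool_pos': array([ 613.6, -157.7,    9.2]), 'orientation': array([ 1.8e+02,  1.0e-01, -2.3e+00]), 'ft_force': array([ 0.4, -0.6,  0.9])}
{'clock': np.float64(13.6), 'tool_pos': array([ 613.8, -157.9,    9.3]), 'orientation': array([180. ,   0. ,  -2.3]), 'ft_force': array([ 0.5,  0.1, -0.4])}
```

View pics/s8c.png

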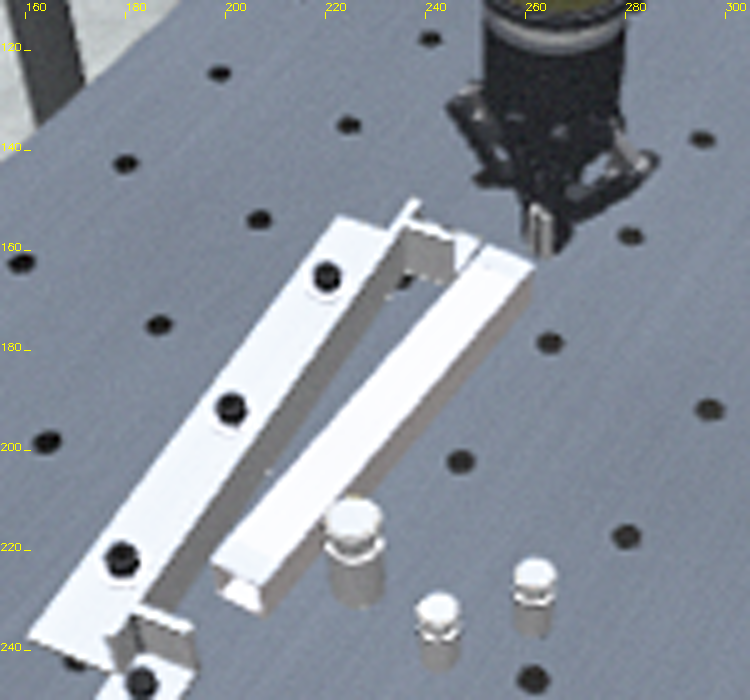

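View pics/w8.png

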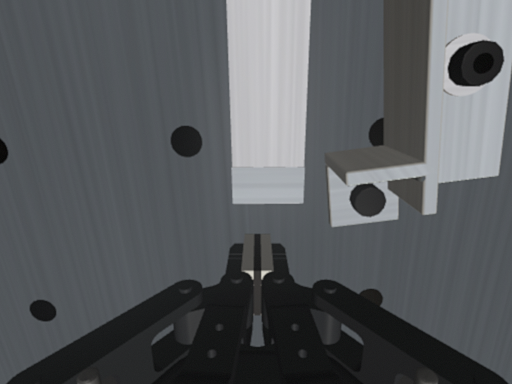

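```bash
python3 - <<'E'
from h import *
f=lambda u,v:(155+u/5-.4,110+v/5-.4)
tube("side",f(212,561),f(263,582),f(486,244),f(535,266))
print(bay([613.8,-157.9]))
E
```

```text
LF [642.4 136.2] bay [-16.4 105.9]
LN [613.5 134.1] bay [-45.4 106.4]
RF [ 637.  -124.4] bay [ -45.8 -153.1]
RN [ 604.1 -123. ] bay [ -78.5 -148.7]
L [-30.9 106.2] R [ -62.2 -150.9] C world [624.2   5.7] len 258.9 wyaw -1.6 byaw -6.9
[ -72.  -184.3]
```

Request:
send_rows --commands '[{"tx":4,"ty":-8,"tz":0,"turn":0},{"tx":4,"ty":-15,"tz":0,"turn":0},{"tx":4,"ty":-21,"tz":0,"turn":0},{"tx":4,"ty":-27,"tz":0,"turn":0},{"tx":4,"ty":-33,"tz":0,"turn":0},{"tx":4,"ty":-39,"tz":0,"turn":0},{"tx":4,"ty":-45,"tz":0,"turn":0},{"tx":4,"ty":-45,"tz":0,"turn":0},{"tx":2,"ty":-35,"tz":0,"turn":0},{"tx":0,"ty":-15,"tz":0,"turn":0},{"tx":-20,"ty":-8,"tz":0,"turn":0},{"tx":-50,"ty":-8,"tz":0,"turn":0},{"tx":-50,"ty":-8,"tz":0,"turn":0}]'

```text
clock: 15.2
tool_pos: [562.3, -149.9, 9.0]
orientation: [180.0, 0.2, -2.4]
ft_force: [0.5, -0.1, -0.6]
opening: -0.2
```

```bash
python3 snap.py side s9 155 110 305 250 5
```

```text
{'clock': np.float64(15.2), 'tool_pos': array([ 564.1, -149.6,    9.3]), 'orientation': array([180. ,   0. ,  -2.4]), 'ft_force': array([-0.3,  0.7,  0.8])}
```

View pics/s9c.png

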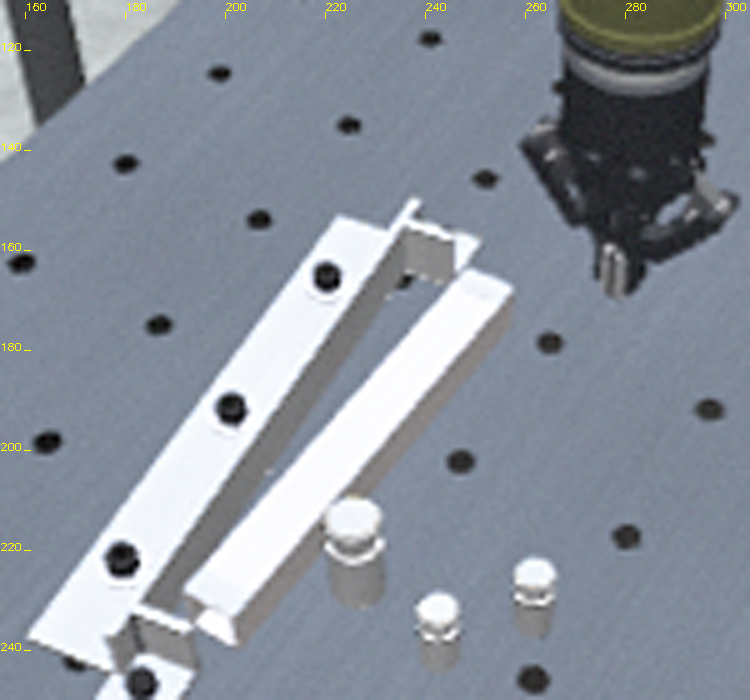

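```bash
python3 - <<'E'
from h import *
f=lambda u,v:(155+u/5-.4,110+v/5-.4)
tube("side",f(184,590),f(235,613),f(463,269),f(513,290))
print(bay([562.3,-149.9]))
print("stop tips in",bay(w("side",*f(193,627),40)),bay(w("side",*f(455,235),40)))
E
```

```text
LF [644.1 157.2] bay [-12.8 126.6]
LN [614.8 155.9] bay [-42.1 128. ]
RF [ 638.2 -100.4] bay [ -42.4 -129.3]
RN [ 605.5 -100.2] bay [ -74.9 -126.1]
L [-27.4 127.3] R [ -58.7 -127.7] C world [625.6  28.1] len 257.0 wyaw -1.7 byaw -7.0
[-122.6 -171.6]
stop tips in [-32.3 148.6] [ -31.1 -143. ]
```

Centred: the ends are at y=+127 and -128, with the tube at 7°. Now I'll square the tool to the bay and swing the right end in.

Request:
send_rows --commands '[{"tx":0,"ty":-40,"tz":0,"turn":-4},{"tx":5,"ty":-93,"tz":0,"turn":-7.7},{"tx":5,"ty":-93,"tz":0,"turn":-7.7},{"tx":15,"ty":-94,"tz":0,"turn":-7.7},{"tx":23,"ty":-95,"tz":0,"turn":-7.7},{"tx":30,"ty":-96,"tz":0,"turn":-7.7},{"tx":37,"ty":-97,"tz":0,"turn":-7.7},{"tx":44,"ty":-98,"tz":0,"turn":-7.7},{"tx":50,"ty":-99,"tz":0,"turn":-7.7},{"tx":55,"ty":-100,"tz":0,"turn":-7.7},{"tx":55,"ty":-100,"tz":0,"turn":-7.7}]'

```text
clock: 16.62
tool_pos: [623.6, -52.0, 8.9]
orientation: [179.9, 0.1, 5.3]
ft_force: [-2.6, -2.1, 0.8]
opening: -0.2
```

```bash
python3 snap.py side s10 155 110 305 250 5
```

```text
{'clock': np.float64(16.7), 'tool_pos': array([623.6, -51.8,   8.9]), 'orientation': array([1.799e+02, 1.000e-01, 5.300e+00]), 'ft_force': array([-1.9, -2.8,  0.6])}
```

View pics/s10c.png

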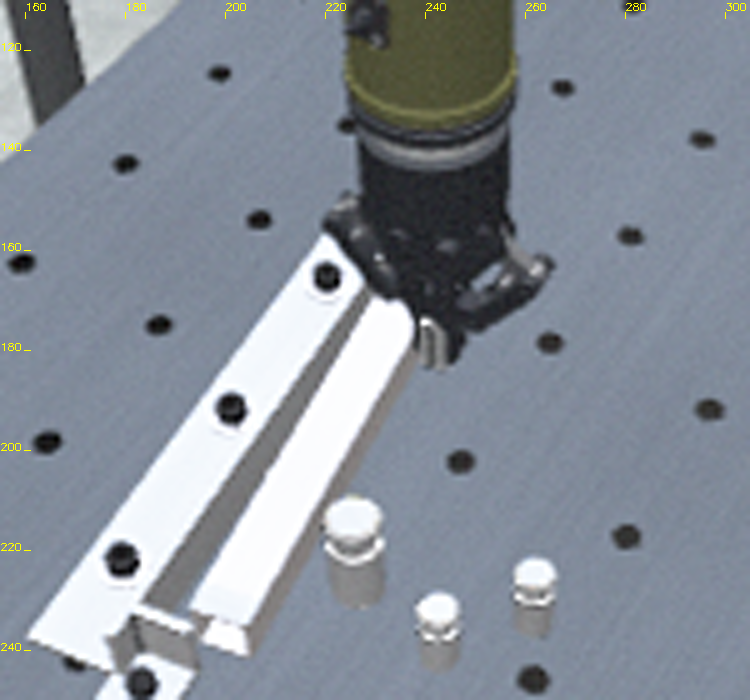

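```bash
python3 - <<'E'
from h import *
f=lambda u,v:(155+u/5-.4,110+v/5-.4)
for u,v in [(189,608),(248,628),(411,327),(375,303),(330,460)]: print(u,v,bay(w("side",*f(u,v),30)))
print(bay([623.6,-51.8]))
E
```

```text
189 608 [-20.4 134.7]
248 628 [-52.  132.9]
411 327 [-35.6 -76.7]
375 303 [ -9.3 -84.7]
330 460 [-39.2  25. ]
[-52.5 -79.6]
```

The right end is nearly in, while the left end has swung back to x≈-36. I'll push just right of the post to bring the left side in.

Request:
send_rows --commands '[{"tx":-12,"ty":0,"tz":0,"turn":0},{"tx":-25,"ty":-30,"tz":0,"turn":0},{"tx":-25,"ty":-75,"tz":0,"turn":0},{"tx":-25,"ty":-110,"tz":0,"turn":0},{"tx":-20,"ty":-110,"tz":0,"turn":0},{"tx":-14,"ty":-110,"tz":0,"turn":0},{"tx":-8,"ty":-110,"tz":0,"turn":0},{"tx":-3,"ty":-110,"tz":0,"turn":0},{"tx":1,"ty":-110,"tz":0,"turn":0},{"tx":4,"ty":-110,"tz":0,"turn":0},{"tx":4,"ty":-110,"tz":0,"turn":0}]'

```text
clock: 18.05
tool_pos: [615.6, 58.6, 8.9]
orientation: [180.0, 0.3, 5.3]
ft_force: [-6.9, -0.3, 5.1]
opening: 0.0
```

```bash
python3 snap.py side s11 155 110 305 250 5
```

```text
{'clock': np.float64(18.1), 'tool_pos': array([615.6,  58.6,   8.9]), 'orientation': array([180. ,   0.3,   5.3]), 'ft_force': array([-6.5,  0.2,  4.5])}
```

View pics/s11c.png

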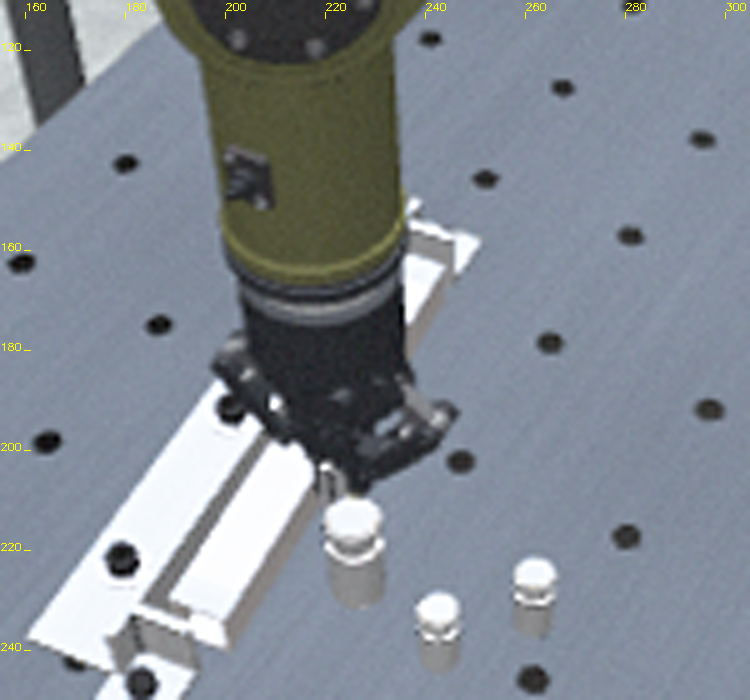

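Request:
send_rows --commands '[{"tx":2,"ty":0,"tz":0,"turn":0},{"tx":4,"ty":0,"tz":0,"turn":0},{"tx":6,"ty":0,"tz":0,"turn":0},{"tx":6,"ty":0,"tz":0,"turn":0}]'

```text
clock: 18.6
tool_pos: [620.7, 59.5, 8.9]
orientation: [180.0, 0.3, 5.3]
ft_force: [-8.6, 0.7, 7.9]
opening: -0.2
```

```bash
python3 snap.py side s12 155 110 305 250 5; python3 -c "
from h import *
print(bay(arm.get_state()['tool_pos']))"
```

```text
{'clock': np.float64(18.6), 'tool_pos': array([620.6,  59.5,   8.9]), 'orientation': array([180. ,   0.3,   5.3]), 'ft_force': array([-10.7,   1.1,   6.9])}
[-45.1  31.5]
```

View pics/s12c.png

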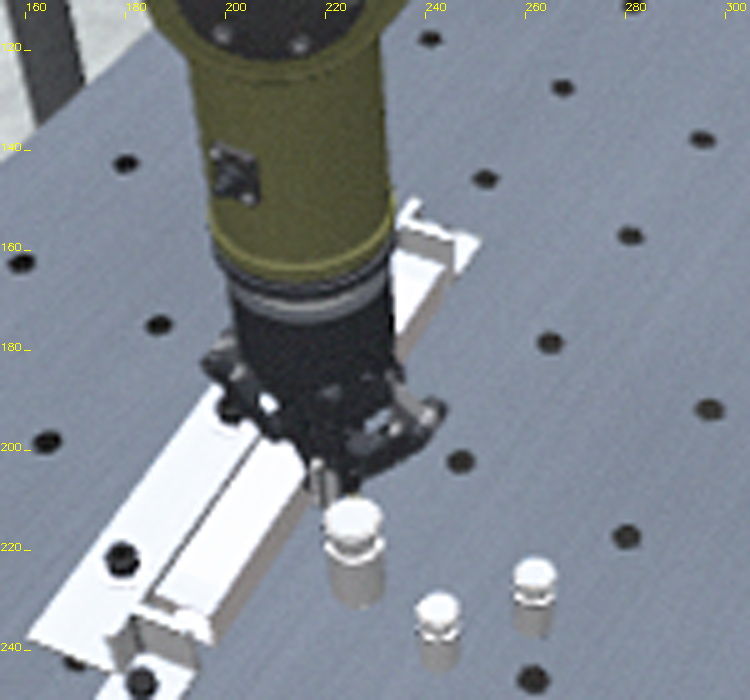

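Request:
send_rows --commands '[{"tx":1,"ty":0,"tz":0,"turn":0},{"tx":2,"ty":0,"tz":0,"turn":0},{"tx":2,"ty":0,"tz":0,"turn":0}]'

```text
clock: 19.02
tool_pos: [620.7, 59.5, 8.9]
orientation: [179.9, 0.5, 5.4]
ft_force: [-16.4, -0.6, 13.1]
opening: -0.3
```

Request:
send_rows --commands '[{"tx":-8,"ty":0,"tz":0,"turn":0},{"tx":-25,"ty":5,"tz":0,"turn":0},{"tx":-30,"ty":25,"tz":-40,"turn":0},{"tx":-60,"ty":25,"tz":-100,"turn":0},{"tx":-110,"ty":25,"tz":-160,"turn":0},{"tx":-150,"ty":25,"tz":-200,"turn":0},{"tx":-150,"ty":25,"tz":-220,"turn":0},{"tx":-150,"ty":25,"tz":-220,"turn":0},{"tx":-150,"ty":25,"tz":-220,"turn":0}]'

```text
clock: 20.15
tool_pos: [479.0, 20.9, 228.9]
orientation: [180.0, -0.0, 5.3]
ft_force: [-0.5, 0.2, 0.0]
opening: -0.1
```

```bash
python3 snap.py side s13 155 130 305 255 5; python3 snap.py wrist w13
```

```text
{'clock': np.float64(20.2), 'tool_pos': array([478.8,  21. , 228.4]), 'orientation': array([-180. ,    0. ,    5.3]), 'ft_force': array([ 0.6,  0.1, -0.3])}
{'clock': np.float64(20.2), 'tool_pos': array([478.6,  21.2, 228.2]), 'orientation': array([-1.8e+02,  1.0e-01,  5.3e+00]), 'ft_force': array([0.3, 0.3, 0.4])}
```

View pics/s13c.png

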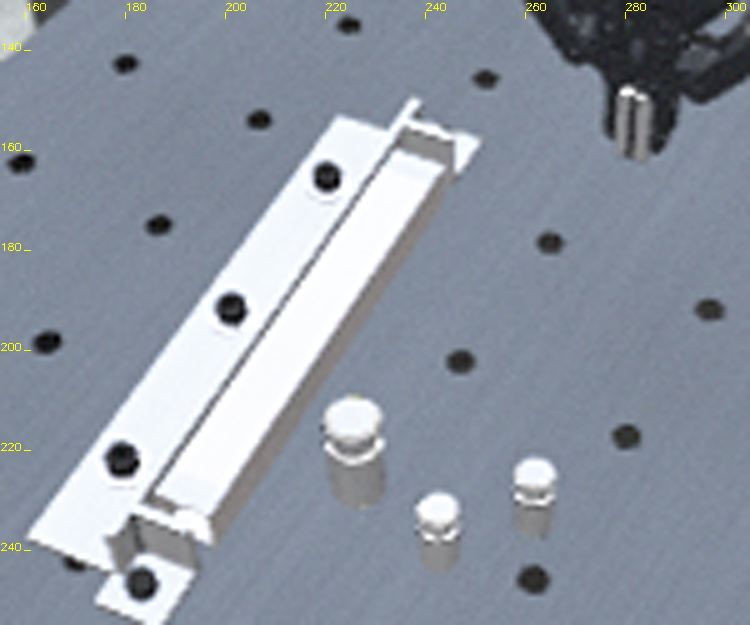

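View pics/w13.png

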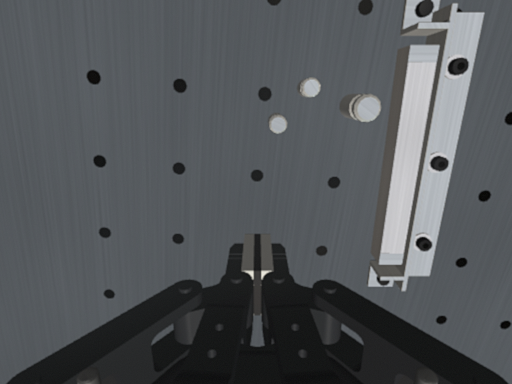

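The tube looks seated: the wrist view shows it parallel to the fence from (423,45) to (390,262). I'll measure both ends in enlarged crops.

```bash
python3 - <<'E'
from h import *
f=lambda u,v:(155+u/5-.4,130+v/5-.4)
crop("pics/s13.png",175,215,205,255,14,"pics/a.png");crop("pics/s13.png",220,145,260,175,14,"pics/b.png")
a=cv2.imread("pics/a.png");b=cv2.imread("pics/b.png");b=cv2.resize(b,(int(b.shape[1]*.66),int(b.shape[0]*.66)))
h=max(a.shape[0],b.shape[0]);P=lambda i:cv2.copyMakeBorder(i,0,h-i.shape[0],0,0,0)
m=np.hstack([P(a),P(b)]);print(m.shape);cv2.imwrite("pics/ab.png",m)
crop("pics/w13.png",360,0,480,290,2,"pics/w13c.png")
E
```

```text
(560, 789, 3)
```

View pics/ab.png

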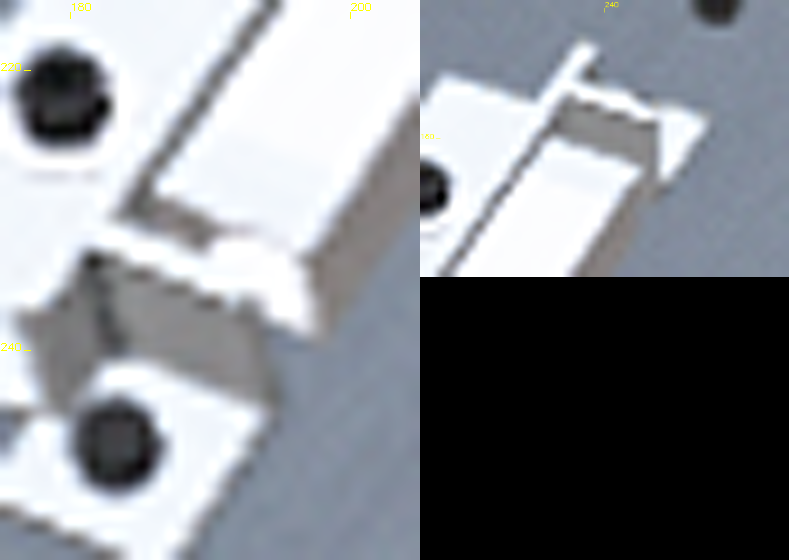

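View pics/w13c.png

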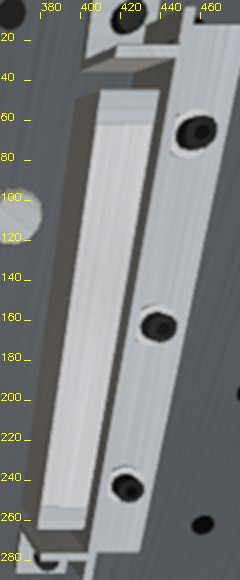

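```bash
python3 - <<'E'
from h import *
s=lambda u,v:(u-.5,v-.5)
tube("side",s(186.1,228.6),s(196.4,233.4),s(234.1,159.6),s(244.1,163.6))
print("fence top L,R",bay(w("side",*s(183.4,230.4),40)),bay(w("side",*s(235.7,155.1),40)))
c=ld("w13")
tube("",(439,46),(412,45),(402,264),(379,264),c)
# strip profile in wrist image: horizontal dark strip limits at rows
im=cv2.cvtColor(cv2.imread("pics/w13.png"),cv2.COLOR_BGR2GRAY)
for v in (65,80,100,130,180,200,225,255):
    r=im[v,385:460].astype(int); print(v, [(385+i,r[i]) for i in range(len(r)) if r[i]<130 and 390+ i>0][:40])
E
```

```text
LF [655.4 165.4] bay [ -0.8 133.8]
LN [625.5 164.4] bay [-30.6 135.5]
RF [680.6 -95.8] bay [   0.2 -128.6]
RN [647.6 -96.3] bay [ -32.7 -126.1]
L [-15.7 134.6] R [ -16.2 -127.4] C world [652.3  34.4] len 262.0 wyaw 5.2 byaw -0.1
fence top L,R [ -2.5 146.3] [  -0.7 -137.9]
LF [655.7 164.1] bay [ -0.6 132.4]
LN [627.5 162.4] bay [-28.8 133.3]
RF [680.2 -93.9] bay [   0.  -126.8]
RN [650.3 -96.7] bay [ -30.  -126.8]
L [-14.7 132.8] R [ -15.  -126.8] C world [653.4  34. ] len 259.6 wyaw 5.2 byaw -0.1
65 [(385, np.int64(93)), (386, np.int64(92)), (387, np.int64(92)), (388, np.int64(91)), (389, np.int64(91)), (390, np.int64(90)), (391, np.int64(91)), (392, np.int64(91)), (393, np.int64(93)), (394, np.int64(95)), (395, np.int64(87)), (396, np.int64(79)), (397, np.int64(79)), (398, np.int64(79)), (399, np.int64(79)), (400, np.int64(81)), (401, np.int64(80)), (402, np.int64(80)), (403, np.int64(80)), (404, np.int64(79)), (405, np.int64(76)), (406, np.int64(76)), (436, np.int64(122)), (437, np.int64(72)), (438, np.int64(70)), (439, np.int64(70)), (440, np.int64(76)), (448, np.int64(106)), (449
[... 2932 characters left out ...]
 (457, np.int64(87)), (458, np.int64(88)), (459, np.int64(87))]
255 [(404, np.int64(80)), (405, np.int64(67)), (406, np.int64(70)), (407, np.int64(124)), (434, np.int64(114)), (435, np.int64(86)), (436, np.int64(86)), (437, np.int64(87)), (438, np.int64(88)), (439, np.int64(89)), (440, np.int64(87)), (441, np.int64(87)), (442, np.int64(87)), (443, np.int64(89)), (444, np.int64(89)), (445, np.int64(88)), (446, np.int64(87)), (447, np.int64(88)), (448, np.int64(88)), (449, np.int64(87)), (450, np.int64(86)), (451, np.int64(88)), (452, np.int64(89)), (453, np.int64(89)), (454, np.int64(89)), (455, np.int64(88)), (456, np.int64(86)), (457, np.int64(87)), (458, np.int64(89)), (459, np.int64(89))]
```

```bash
python3 -c "
from rig import arm
print(arm.get_state()['ft_force'],arm.close_job())"
```

```text
the job is handed in; nothing more can be done
[0.28540195 0.34868491 0.43573241] None
```

The tube is in the fit-up bay against the back fence, and I handed the job in at about 20 s of the 59 s allowed. No verdict was reported.

**How it went:** I only pushed, with shut fingers low on the tube.
- I turned the tube to about -21° to the fence and pushed it along its axis. Its left end went in behind the post, to x ≈ -21, y ≈ +94 mm in the bay frame.
- I swung the right end partly in, centred the tube with a push on the right end, then finished the swing.
- Last I pressed just right of the post until it stopped moving. The highest force reading I saw was about 21 N.

**Last checks** (gripper raised well clear, force near zero):

| View | Left end (bay x, y in mm) | Right end (bay x, y in mm) | Angle to fence |
|---|---|---|---|
| Wrist camera | -14.7, 132.8 | -15.0, -126.8 | -0.1° |
| Side camera | -15.7, 134.6 | -16.2, -127.4 | -0.1° |

The two views agree to about 2 mm, all within the limits. The dark strip between tube and fence is about the same width along the whole tube, as expected for a flush fit.

I did not measure the clamp arm, pipe piece and hammer again at the end. The gripper never worked near them.

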